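# Close the button tin and uncover its inner lid

### The arm

A 7-joint arm with a two-finger parallel gripper is mounted at the origin on the work surface. World frame = base frame: x ahead of the robot, y to its left, z up, the work surface at z = 0. Lengths are in mm, angles in rad, forces in N, time in s.
With the tool pointing down it reaches from about 425 to 950 mm from the base axis. Payload 4.7 kg.
Tool frame: the origin (TCP) lies at the very end of the fingers, on their centre line; the grasp point (between the pads) lies r.grasp_offset behind it (r.grasp_offset is the distance from the TCP to the grasp point, in mm); z points along the fingers, y is the line along which they close (so a half turn about z gives the same grasp; the last joint's range is limited). The gripper opens to 87 mm and grips with 3 to 60 N. Pads are 19 mm wide; open, the fingers measure 117 mm over their backs; the gripper's body (75 mm by 190 mm) begins 51 mm behind the grasp point.
Start: joints at [-1.165, 0.469, -0.049, 1.532, 0.024, 1.141, -0.082], TCP at [284.293, 612.231, 222.573] pointing down, gripper open.
Joint ranges: [-2.59, 2.59], [-0.33, 1.99], [-1.39, 1.29], [0.1, 2.45], [-1.04, 4.18], [0.21, 1.99], [-2.66, 2.66]. Speed limits (rad/s): [2.57, 2.57, 3.14, 3.14, 3.14, 3.14, 3.14].

### API

Orientations are given as a unit quaternion [w, x, y, z].
In Python, from bench import readout, cams, order, r gives the robot as it stands.
- The arm moves only by the tool play_rows, never from a script. Its argument "commands" is a list of rows, each an object of numbers: "fingers": the finger opening in m, from 0 to 0.087; "dx", "dy", "dz": the shift along the world's x, y, z in m; "rx", "ry", "rz": the turn, a rotation vector about the world's x, y, z in degrees. In form: [{"fingers": .., "dx": .., "dy": .., "dz": .., "rx": .., "ry": .., "rz": ..}, ...]. A call has 1 to 12 rows; each row is the pose to reach, as a shift and turn from the pose commanded when the call began; what a row does not reach only later rows make up. A row lasts 1/10 s, in which the tool goes at most 50 mm and 8.59 degrees, less where a joint would pass 70% of its speed; a pose out of reach is approached as far as the arm can. A call with a gripper value outside its range is refused whole. The fingers move at their own pace and stop on an object; the grip force is fixed at half the most. Time passes only in rows, so rows that repeat a pose let the fingers close. It gives the time, the measured TCP pose, the force, the opening and the grip force at its end, in the units of the state.
- readout.get_obs(): the state, without advancing time (a new reading comes with each control period).
- cams.camera(name): name is "scene" or "top"; returns the picture (480x640x3 uint8, red, green, blue); there is no depth.
- cams.get_calibration(name): a dict with "fov_y" (degrees; the focal length in pixels is half the picture's height over the tangent of half this angle, whatever the lens; pixels are square), "cx", "cy" (the principal point, pixels), "rvec" (rotation vector, rad) and "tvec" (3), from world to camera coordinates, as OpenCV has them. Camera axes: x right, y down, z forward; pixel columns grow to the right and rows downward; lengths in mm; the calibration is good to about 2 mm. A picture is of the moment at which its call begins. get_calibration takes no time and is no camera call.
- order.sign_off(): hands the job in; it is judged then, once.
The state is a dict: "time": time; "joint_positions": joint angles; "dq": joint speeds; "joint_torque": joint torques, N m; "tcp_pos": TCP position; "tool_rot": TCP orientation; "wrist_force": force on the tool from outside, world axes, zero at the start; "moment": the same for the moment, N m; "finger_gap": opening from 0.0 (shut) to 1.0 (fully open); "grasp_force": force on a finger pad.
Only numpy, scipy, OpenCV 4.12 (cv2) and the standard library are available. Lean on these libraries where they do the work, as an engineer would, in place of code of your own. Each camera call takes 0.05 s, during which the arm holds its last target. There are 200 camera calls.

### The job

A crumpled paper ball has been left sitting in the mouth of the green button tin: take it out and put it in the blue bin. Then carry the brass inner lid and the red outer lid nested on it together, keeping the pair level and unparted, lower them (do not drop them) until the inner lid is fully home in the tin's mouth, and let go of it. Now lift only the red outer lid by its black knob, leaving the inner lid seated with the hair clip still in its dish, and finish still holding the outer lid upright and still, straight above the tin about 8 cm up from where it sat, so I can reach the clip; leave the other things on the nightstand where they are.

Things in the scene. Friction and masses are not known exactly. Their poses are not given: they have to be found in the camera images.
- tin_mouth (a point): Centre of the mouth of the green round steel tin, level with its rim. The tin is 60 mm tall, 56 mm outside diameter, mouth 50 mm inside diameter (wall 3 mm), full of buttons up to 25 mm below the rim, stands upright on the nightstand, loose, about 0.9 kg. z up along the tin's axis.
- ball_mid (a point): Centre of the crumpled white paper ball, 60 mm diameter, firm (keeps its shape), about 14 g. It sits in the tin's mouth like an egg in a cup, centre about 16.6 mm above the rim, so that no lid can go on.
- bin_mouth (a point): Centre of the open mouth of the round blue plastic bin standing on the nightstand: 80 mm tall, 136 mm outside diameter at the rim (128 mm inside), 110 mm at the foot, loose, about 0.4 kg.
- inner_mid (a point): Brass inner lid (120 g): point on its axis, half-way up its rim; z up. It first stands on its plug. Relative to this point: plug, 45 mm wide, -24 to -12 mm (lowest 6 mm taper to 34 mm); flange and rim wall, 60 mm outside diameter (grip across it), -12 to +9 mm; dish floor at -9 mm, wall 3 mm. Home: flange on the tin's rim, this point 12 mm above the mouth.
- outer_knob (a point): Middle of the black knob of the red outer lid (70 g), on its axis; z up. Knob: 18 mm diameter, 24 mm tall (12 mm above and below this point); under it a red disc, 57 mm wide, 3 mm thick, and a 50 mm wide boss, 6 mm deep, loose (2 mm play) in the inner lid's dish, no latch. Nested, the disc lies on the inner lid's rim and this point is 24 mm above inner_mid.
- clip_mid (a point): Centre of the small steel hair clip (38 x 10 x 5 mm, 12 g), loose in the inner lid's dish, hidden under the outer lid at first.
- pencil_box: Bystander: orange plastic pencil box with yellow sliding lid, 65 x 200 x 31 mm, long along its y; origin at the centre of its underside.
- cup: Bystander: pink ceramic mug, 76 mm diameter, 85 mm tall, handle at its +y; origin at the centre of its underside.
- paperweight: Bystander: green glass paperweight ball with a flat foot, 64 mm diameter, 57 mm tall; origin at the centre of its underside.
- bottle: Bystander: empty clear plastic bottle with blue cap, 66 mm diameter, 210 mm tall; origin at the centre of its underside.
- spoon_stand: Bystander: steel spoon stand with spoons, 76 mm diameter, 176 mm tall over the spoons; origin at the centre of its underside.
Things that resemble listed ones, but are neither listed nor needed, are in the scene too. Several things look just like the part that bears inner_mid: the one meant starts farthest to the robot's left. What is shaped like the part that bears outer_knob but turquoise is not meant.

How it is judged (in metres and radians):
On the way, in this order (a step that is already met when the one before it is completed fails the run):
1. the paper ball lies in the bin, let go (horizontal distance between ball_mid and bin_mouth below 0.06 m and z of ball_mid in the frame of bin_mouth below -0.005 m and contact force between paper_ball and the fingers below 0.1 N), for 0.2 s.
2. the nested lids, still held, are lowered until the inner lid's plug is well into the tin's mouth (within about 5 mm of home) (horizontal distance between inner_mid and tin_mouth below 0.005 m and z of inner_mid in the frame of tin_mouth below 0.0175 m and z of outer_knob in the frame of inner_mid below 0.028 m and distance between outer_knob and inner_mid below 0.029 m and contact force between inner_lid and the fingers above 0.5 N), for 0.05 s.
3. the inner lid is fully home and let go, with the outer lid still nested on it (horizontal distance between inner_mid and tin_mouth below 0.004 m and z of inner_mid in the frame of tin_mouth below 0.0145 m and angle between inner_mid's own z axis and vertical below 0.08 rad and z of outer_knob in the frame of inner_mid below 0.028 m and distance between outer_knob and inner_mid below 0.029 m and contact force between inner_lid and the fingers below 0.1 N), for 0.2 s.
At the end, for the whole second after the job is handed in: Ball in the bin; inner lid home in the tin (flange within 2.5 mm of the rim, centred to 4 mm, level), untouched by the fingers, clip in its dish; outer lid gripped, still, within 17 degrees of upright, at least 50 mm above its seat and within 60 mm of the tin's axis, off the inner lid (all of step 1 and horizontal distance between inner_mid and tin_mouth below 0.004 m and z of inner_mid in the frame of tin_mouth below 0.0145 m and angle between inner_mid's own z axis and vertical below 0.08 rad and distance between clip_mid and inner_mid below 0.029 m and z of clip_mid in the frame of inner_mid below 0.006 m and contact force between inner_lid and the fingers below 0.1 N and z of outer_knob in the frame of tin_mouth above 0.086 m and horizontal distance between outer_knob and tin_mouth below 0.06 m and contact force between outer_lid and the fingers above 1 N and contact force between outer_lid and inner_lid below 0.05 N and angle between outer_knob's own z axis and vertical below 0.3 rad and linear speed of outer_lid below 0.03 m/s); the arm keeps its last pose, push and grip.
It fails at once if the outer lid is parted from the inner lid while the inner lid is not home in the tin (distance between outer_knob and inner_mid above 0.034 m and not (horizontal distance between inner_mid and tin_mouth below 0.004 m and z of inner_mid in the frame of tin_mouth below 0.0145 m and angle between inner_mid's own z axis and vertical below 0.08 rad)).
It fails at once if the hair clip leaves the inner lid's dish (distance between clip_mid and inner_mid above 0.04 m).
It fails at once if another thing on the nightstand is shifted by more than 30 mm or tipped ((distance of pencil_box from where it was at the start of the episode above 0.03 m or angle between pencil_box's own z axis and vertical above 0.4 rad) or (distance of cup from where it was at the start of the episode above 0.03 m or angle between cup's own z axis and vertical above 0.4 rad) or (distance of paperweight from where it was at the start of the episode above 0.03 m or angle between paperweight's own z axis and vertical above 0.4 rad) or (distance of bottle from where it was at the start of the episode above 0.03 m or angle between bottle's own z axis and vertical above 0.4 rad) or (distance of spoon_stand from where it was at the start of the episode above 0.03 m or angle between spoon_stand's own z axis and vertical above 0.4 rad)).
It fails at once if the tin is tipped (angle between tin_mouth's own z axis and vertical above 0.35 rad).
It also fails if it takes over 64 s, if anything falls off the work surface, if the arm or the gripper's body presses on something with over 40 N, if the wrist force passes 120 N, or if a joint passes its speed limit or range.

## Working session

There is one attempt and no reset: what is moved stays moved. The work goes in short steps, Python scripts to look and compute and a tool call to move; the robot and the scene stay as the last step left them, time stands still between calls to the robot, and variables do not carry over. Pictures are saved under pics/ and viewed, at most 10 in all, crops included, and the job is handed in when it is done.

Besides the shell and the picture viewer there is one more tool, called after ">>>" as a command line: name --argument value ..., lists and objects as JSON in quotes. play_rows: Moves the arm, as the interface text tells. Its arguments: {"type":"object","properties":{"commands":{"type":"array"}},"required":["commands"]}

```bash
mkdir -p pics; cat > h.py <<'E'
import cv2,numpy as np
from bench import readout,cams,order,r
def grab(n,f):
    im=cams.camera(n); cv2.imwrite(f,cv2.cvtColor(im,cv2.COLOR_RGB2BGR)); return im
def cal(n):
    c=cams.get_calibration(n); f=240/np.tan(np.radians(c['fov_y'])/2)
    K=np.array([[f,0,c['cx']],[0,f,c['cy']],[0,0,1]]); R=cv2.Rodrigues(np.array(c['rvec'],float))[0]
    return K,R,np.array(c['tvec'],float).ravel(),c
def ray(n,u,v):
    K,R,t,_=cal(n); d=R.T@np.linalg.solve(K,[u,v,1]); return -R.T@t,d/np.linalg.norm(d)
def onz(n,u,v,z):
    o,d=ray(n,u,v); return o+d*(z-o[2])/d[2]
def proj(n,P):
    K,R,t,_=cal(n); p=K@(R@np.array(P,float)+t); return p[:2]/p[2]
def tri(p1,p2):
    (a,d),(b,e)=ray('top',*p1),ray('scene',*p2)
    s=np.linalg.lstsq(np.c_[d,-e],b-a,rcond=None)[0]; P,Q=a+s[0]*d,b+s[1]*e
    return (P+Q)/2,np.linalg.norm(P-Q)
E
python3 - <<'E'
from h import *
print(readout.get_obs(),r.grasp_offset)
for n in('top','scene'):
    grab(n,f'pics/{n}0.png'); c=cal(n); print(c[3],-c[1].T@c[2])
E
```

```text
{'time': 0.0, 'joint_positions': array([-1.16488694,  0.46941281, -0.04860516,  1.53366493,  0.02405884,
        1.14098934, -0.08229843]), 'dq': array([ 0.001055  ,  0.00158123, -0.0006633 ,  0.00067977,  0.00124804,
       -0.00112973,  0.00156269]), 'joint_torque': array([-2.26032289e-04, -5.07955134e+01, -8.12389771e-02, -2.36161029e+01,
       -6.14064024e-02,  3.77780932e-02,  1.86029588e-04]), 'tcp_pos': array([284.06248284, 611.67278952, 221.531026  ]), 'tool_rot': array([-1.90957432e-04,  2.15684081e-01,  9.76462740e-01, -9.25993078e-04]), 'wrist_force': array([-0.43279148, -0.10454695, -0.78431305]), 'moment': array([0.00083276, 0.00809605, 0.01174604]), 'grasp_force': 0.0, 'finger_gap': 0.9986154051470971} 18.700000000000003
{'fov_y': 50.375019906959196, 'cx': 322.6724086331536, 'cy': 244.80558210880656, 'rvec': array([ 2.12684125, -2.17963018,  0.13576321]), 'tvec': array([  14.85320626,  622.78909753, 1185.98343786])} [ 465.33206888   -2.11494008 1256.22656608]
{'fov_y': 51.47364175833853, 'cx': 317.1893232137557, 'cy': 245.08944410396538, 'rvec': array([ 1.88624909,  1.32579019, -0.64821943]), 'tvec': array([-202.29162617, -285.71100799, 1583.89770649])} [1413.53748106 -303.50751588  735.58113364]
```

View pics/top0.png

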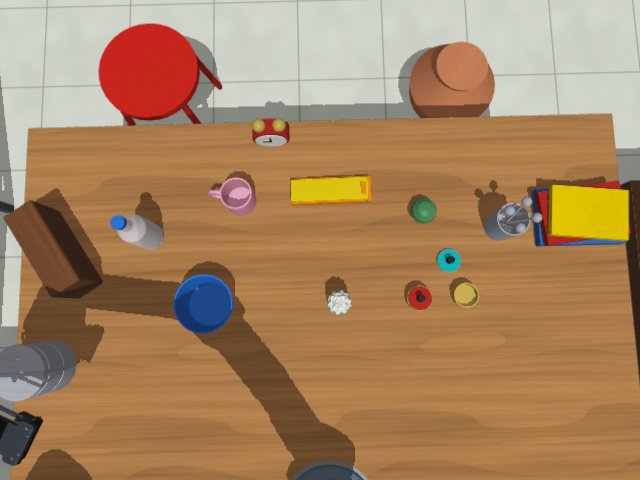

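View pics/scene0.png

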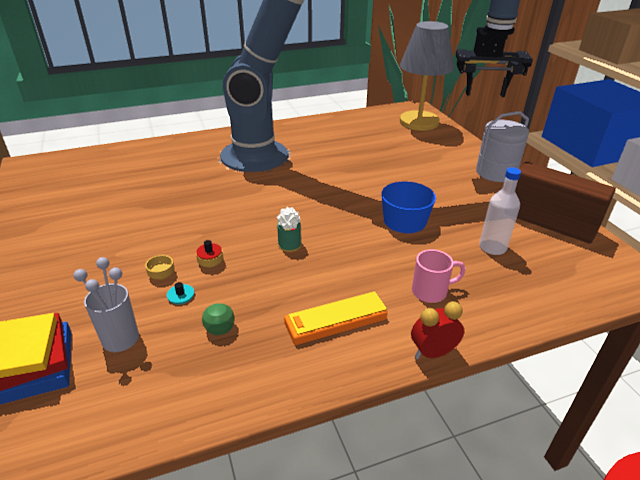

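The top view shows the ball on the tin at (340,302), the bin at (203,304), the red lid on brass at (420,297), the turquoise lid at (449,260), and an empty brass lid at (465,295). The scene view shows the same things at (289,228), (408,207), (210,255), (180,294) and (160,267).

Possible mix-ups: the nested red-on-brass pair at (420,297) against the lone brass lid at (465,295), and red at (420,297) against turquoise at (449,260). Top-view left is +y, so the leftmost is the red pair. I'll check this in a crop.

```bash
python3 - <<'E'
from h import *
T=cv2.imread('pics/top0.png');S=cv2.imread('pics/scene0.png')
def m(im,lo,hi,box):
    h=cv2.cvtColor(im,cv2.COLOR_BGR2HSV); k=cv2.inRange(h,lo,hi); z=np.zeros_like(k); x0,y0,x1,y1=box; z[y0:y1,x0:x1]=k[y0:y1,x0:x1]
    cs=cv2.findContours(z,cv2.RETR_EXTERNAL,cv2.CHAIN_APPROX_NONE)[0]; c=max(cs,key=cv2.contourArea); return c,cv2.minEnclosingCircle(c),cv2.boundingRect(c),cv2.contourArea(c)
W=((0,0,120),(180,60,255))
bt=m(T,*W,(315,280,365,325)); bs=m(S,*W,(265,195,315,245))
print('ball',bt[1:],bs[1:],tri(bt[1][0],bs[1][0]),onz('top',*bt[1][0],76.6))
R=((0,150,60),(6,255,255))
rt=m(T,*R,(400,280,440,315)); rs=m(S,*R,(190,235,230,275))
print('red',rt[1:],onz('top',*rt[1][0],36),rs[1:]); 
e=cv2.fitEllipse(cv2.convexHull(rt[0])); print(e,onz('top',*e[0],36))
es=cv2.fitEllipse(cv2.convexHull(rs[0])); print(es,onz('scene',*es[0],36),tri(e[0],es[0]))
B=((100,120,40),(130,255,255))
for n,I,bx in(('top',T,(165,265,245,345)),('scene',S,(370,170,445,240))):
    c=m(I,*B,bx); print('bin',n,c[1:],onz(n,*c[1][0],80))
g=m(S,((60,80,20),(95,255,160)),(265,215,315,255)); x,y,w,h=g[2]; print('tin',g[2]); 
print('tin side mid at z 30 axis ray:',onz('scene',x+w/2,y+h/2,30))
K=((0,0,0),(180,255,60)); k=m(T,*K,(410,285,432,310)); print('knob top',k[1:],onz('top',*k[1][0],60))
Y=((20,80,60),(32,255,255))
cv2.imwrite('pics/crop0.png',np.hstack([cv2.resize(T[240:330,310:500],(780,370))[:, :390*2]]) if 0 else np.vstack([cv2.resize(T[250:320,320:490],(680,280)),cv2.resize(S[210:310,140:310],(680,320))[:320]]))
E
```

```text
ball (((338.77142333984375, 301.94287109375), 12.371675491333008), (327, 290, 24, 25), 388.5) (((288.3607482910156, 218.2341766357422), 11.809032440185547), (277, 207, 23, 23), 340.5) (array([485.111007  , -33.84383763,  77.51097424]), np.float64(0.7661191668301973)) [485.01409374 -34.23501805  76.6       ]
red (((419.5157165527344, 297.9397888183594), 11.88511848449707), (408, 287, 24, 23), 394.0) [ 490.48248561 -227.45567034   36.        ] (((208.5, 250.0), 12.175895690917969), (197, 243, 24, 16), 181.5)
((419.54681396484375, 297.75201416015625), (22.55487632751465, 23.584983825683594), 117.09857940673828) [ 490.9243971  -227.55108039   36.        ]
((208.59481811523438, 250.6889190673828), (15.18509292602539, 24.879899978637695), 80.2991943359375) [ 491.36859258 -226.63244069   36.        ] (array([ 491.02806251, -227.08284568,   35.90483562]), np.float64(0.9776156609399207))
bin top (((202.729736328125, 303.270263671875), 29.751495361328125), (174, 274, 59, 59), 2644.5) [489.51132251 277.70270603  80.        ]
bin scene (((407.34991455078125, 204.75770568847656), 29.003971099853516), (382, 182, 54, 51), 2149.0) [529.51767466 255.55329452  80.        ]Traceback (most recent call last):
  File "<stdin>", line 17, in <module>
TypeError: m() missing 1 required positional argument: 'box'
```

```bash
python3 - <<'E'
from h import *
T=cv2.imread('pics/top0.png');S=cv2.imread('pics/scene0.png')
cv2.imwrite('pics/crop0.png',np.vstack([cv2.resize(T[250:320,320:490],(680,280)),cv2.resize(S[210:310,140:310],(680,320))]))
h=cv2.cvtColor(S[215:255,265:315],cv2.COLOR_BGR2HSV); k=cv2.inRange(h,(60,80,20),(95,255,160)); x,y,w,hh=cv2.boundingRect(k)
print('tin box',x+265,y+215,w,hh,'proj',[proj('scene',(485,-34,z)).round() for z in(0,30,60)])
print('bucket base',onz('scene',500,175,0),'bucket top',onz('scene',505,125,120),'tcp px',proj('top',(284,612,222)),proj('scene',(284,612,222)))
E
```

```text
tin box 278 222 23 28 proj [array([289., 245.]), array([289., 235.]), array([288., 224.])]
bucket base [367.49514194 664.91225415   0.        ] bucket top [288.22554426 708.12815699 120.        ] tcp px [ 14.98981594 411.53700604] [484.10523673  95.05464771]
```

View pics/crop0.png

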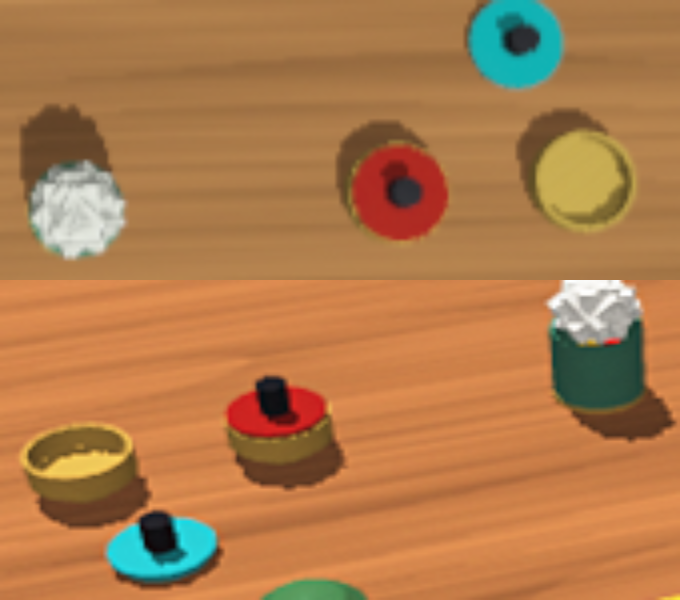

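The crop shows the red lid nested on the leftmost brass lid. The empty brass lid and the turquoise lid are decoys. Next I move over the ball.

>>> play_rows --commands '[{"fingers":0.087,"dx":0,"dy":0,"dz":0.04},{"fingers":0.087,"dx":0.01,"dy":-0.03,"dz":0.07},{"fingers":0.087,"dx":0.025,"dy":-0.075,"dz":0.075},{"fingers":0.087,"dx":0.04,"dy":-0.12,"dz":0.075},{"fingers":0.087,"dx":0.055,"dy":-0.165,"dz":0.075},{"fingers":0.087,"dx":0.07,"dy":-0.21,"dz":0.07},{"fingers":0.087,"dx":0.085,"dy":-0.255,"dz":0.06},{"fingers":0.087,"dx":0.1,"dy":-0.3,"dz":0.05},{"fingers":0.087,"dx":0.115,"dy":-0.345,"dz":0.04},{"fingers":0.087,"dx":0.13,"dy":-0.39,"dz":0.03},{"fingers":0.087,"dx":0.145,"dy":-0.435,"dz":0.02},{"fingers":0.087,"dx":0.155,"dy":-0.48,"dz":0.01}]'

```text
invalid input
```

```bash
python3 -c "
from h import *
o=readout.get_obs();print(o['time'],o['tcp_pos'],o['tool_rot'],o['joint_positions'])"
```

```text
0.1 [284.07529568 611.69370763 221.57613222] [-1.55054316e-04  2.15674108e-01  9.76464967e-01 -9.06867990e-04] [-1.16492137  0.46939086 -0.04859074  1.53359333  0.02412218  1.14103492
 -0.08232443]
```

Rows probably need all the keys, including rx, ry and rz.

>>> play_rows --commands '[{"fingers":0.087,"dx":0,"dy":0,"dz":0.04,"rx":0,"ry":0,"rz":0},{"fingers":0.087,"dx":0.01,"dy":-0.03,"dz":0.07,"rx":0,"ry":0,"rz":0},{"fingers":0.087,"dx":0.025,"dy":-0.075,"dz":0.075,"rx":0,"ry":0,"rz":0},{"fingers":0.087,"dx":0.04,"dy":-0.12,"dz":0.075,"rx":0,"ry":0,"rz":0},{"fingers":0.087,"dx":0.055,"dy":-0.165,"dz":0.075,"rx":0,"ry":0,"rz":0},{"fingers":0.087,"dx":0.07,"dy":-0.21,"dz":0.07,"rx":0,"ry":0,"rz":0},{"fingers":0.087,"dx":0.085,"dy":-0.255,"dz":0.06,"rx":0,"ry":0,"rz":0},{"fingers":0.087,"dx":0.1,"dy":-0.3,"dz":0.05,"rx":0,"ry":0,"rz":0},{"fingers":0.087,"dx":0.115,"dy":-0.345,"dz":0.04,"rx":0,"ry":0,"rz":0},{"fingers":0.087,"dx":0.13,"dy":-0.39,"dz":0.03,"rx":0,"ry":0,"rz":0},{"fingers":0.087,"dx":0.145,"dy":-0.435,"dz":0.02,"rx":0,"ry":0,"rz":0},{"fingers":0.087,"dx":0.155,"dy":-0.48,"dz":0.01,"rx":0,"ry":0,"rz":0}]'

```text
time: 1.3
tcp_pos: [439.7, 130.2, 232.1]
tool_rot: [0.0, 0.216, 0.976, 0.0]
wrist_force: [0.9, 0.2, 0.1]
finger_gap: 1.0
grasp_force: 0.0
```

>>> play_rows --commands '[{"fingers":0.087,"dx":0.013,"dy":-0.047,"dz":0,"rx":0,"ry":0,"rz":0},{"fingers":0.087,"dx":0.026,"dy":-0.093,"dz":-0.01,"rx":0,"ry":0,"rz":0},{"fingers":0.087,"dx":0.038,"dy":-0.135,"dz":-0.03,"rx":0,"ry":0,"rz":0},{"fingers":0.087,"dx":0.046,"dy":-0.166,"dz":-0.05,"rx":0,"ry":0,"rz":0},{"fingers":0.087,"dx":0.046,"dy":-0.166,"dz":-0.06,"rx":0,"ry":0,"rz":0},{"fingers":0.087,"dx":0.046,"dy":-0.166,"dz":-0.06,"rx":0,"ry":0,"rz":0}]'

```text
time: 1.9
tcp_pos: [483.9, -34.0, 171.0]
tool_rot: [-0.002, 0.216, 0.976, -0.0]
wrist_force: [0.4, 0.2, -0.0]
finger_gap: 1.001
grasp_force: 0.0
```

>>> play_rows --commands '[{"fingers":0.087,"dx":0.001,"dy":0,"dz":-0.03,"rx":0,"ry":0,"rz":0},{"fingers":0.087,"dx":0.001,"dy":0,"dz":-0.06,"rx":0,"ry":0,"rz":0},{"fingers":0.087,"dx":0.001,"dy":0,"dz":-0.085,"rx":0,"ry":0,"rz":0},{"fingers":0.087,"dx":0.001,"dy":0,"dz":-0.107,"rx":0,"ry":0,"rz":0},{"fingers":0.087,"dx":0.001,"dy":0,"dz":-0.107,"rx":0,"ry":0,"rz":0},{"fingers":0.07,"dx":0.001,"dy":0,"dz":-0.107,"rx":0,"ry":0,"rz":0},{"fingers":0.063,"dx":0.001,"dy":0,"dz":-0.107,"rx":0,"ry":0,"rz":0},{"fingers":0.055,"dx":0.001,"dy":0,"dz":-0.107,"rx":0,"ry":0,"rz":0},{"fingers":0.05,"dx":0.001,"dy":0,"dz":-0.107,"rx":0,"ry":0,"rz":0},{"fingers":0.05,"dx":0.001,"dy":0,"dz":-0.107,"rx":0,"ry":0,"rz":0}]'

```text
time: 2.9
tcp_pos: [486.4, -34.6, 66.3]
tool_rot: [0.0, 0.216, 0.976, -0.0]
wrist_force: [-1.7, -2.5, 4.0]
finger_gap: 0.674
grasp_force: 30.0
```

>>> play_rows --commands '[{"fingers":0.05,"dx":0,"dy":0,"dz":0.015,"rx":0,"ry":0,"rz":0},{"fingers":0.05,"dx":0,"dy":0,"dz":0.04,"rx":0,"ry":0,"rz":0},{"fingers":0.05,"dx":0,"dy":0,"dz":0.075,"rx":0,"ry":0,"rz":0},{"fingers":0.05,"dx":0,"dy":0.03,"dz":0.09,"rx":0,"ry":0,"rz":0},{"fingers":0.05,"dx":0,"dy":0.075,"dz":0.09,"rx":0,"ry":0,"rz":0},{"fingers":0.05,"dx":0,"dy":0.12,"dz":0.09,"rx":0,"ry":0,"rz":0},{"fingers":0.05,"dx":0,"dy":0.165,"dz":0.09,"rx":0,"ry":0,"rz":0},{"fingers":0.05,"dx":0,"dy":0.21,"dz":0.09,"rx":0,"ry":0,"rz":0},{"fingers":0.05,"dx":0.002,"dy":0.255,"dz":0.08,"rx":0,"ry":0,"rz":0},{"fingers":0.05,"dx":0.004,"dy":0.295,"dz":0.065,"rx":0,"ry":0,"rz":0},{"fingers":0.05,"dx":0.004,"dy":0.312,"dz":0.045,"rx":0,"ry":0,"rz":0},{"fingers":0.05,"dx":0.004,"dy":0.312,"dz":0.03,"rx":0,"ry":0,"rz":0}]'

```text
time: 4.1
tcp_pos: [489.1, 282.5, 94.5]
tool_rot: [-0.0, 0.213, 0.977, 0.001]
wrist_force: [-0.5, 0.0, -0.0]
finger_gap: 0.675
grasp_force: 30.0
```

>>> play_rows --commands '[{"fingers":0.05,"dx":0,"dy":0,"dz":-0.01,"rx":0,"ry":0,"rz":0},{"fingers":0.05,"dx":0,"dy":0,"dz":-0.01,"rx":0,"ry":0,"rz":0},{"fingers":0.072,"dx":0,"dy":0,"dz":-0.01,"rx":0,"ry":0,"rz":0},{"fingers":0.075,"dx":0,"dy":0,"dz":-0.01,"rx":0,"ry":0,"rz":0},{"fingers":0.075,"dx":0,"dy":0,"dz":0,"rx":0,"ry":0,"rz":0},{"fingers":0.08,"dx":0,"dy":0,"dz":0.04,"rx":0,"ry":0,"rz":0},{"fingers":0.087,"dx":0,"dy":-0.03,"dz":0.07,"rx":0,"ry":0,"rz":0},{"fingers":0.087,"dx":0,"dy":-0.075,"dz":0.08,"rx":0,"ry":0,"rz":0},{"fingers":0.087,"dx":0,"dy":-0.12,"dz":0.08,"rx":0,"ry":0,"rz":0},{"fingers":0.087,"dx":0,"dy":-0.165,"dz":0.08,"rx":0,"ry":0,"rz":0}]'

```text
time: 5.1
tcp_pos: [490.9, 111.7, 177.7]
tool_rot: [0.001, 0.216, 0.976, 0.001]
wrist_force: [-0.5, 0.2, -0.3]
finger_gap: 0.994
grasp_force: 0.0
```

```bash
python3 - <<'E'
from h import *
T=grab('top','pics/top1.png');S=grab('scene','pics/scene1.png')
T=cv2.imread('pics/top1.png');S=cv2.imread('pics/scene1.png')
print(readout.get_obs()['tcp_pos'])
cv2.imwrite('pics/v1.png',np.vstack([cv2.resize(T[250:350,160:360],(600,300)),cv2.resize(S[170:270,250:450],(600,300))]))
for n,I,(x0,y0,x1,y1) in(('top',T,(315,280,365,330)),('scene',S,(265,200,315,255))):
    k=cv2.inRange(cv2.cvtColor(I[y0:y1,x0:x1],cv2.COLOR_BGR2HSV),(60,80,20),(95,255,180))
    cs=cv2.findContours(k,cv2.RETR_EXTERNAL,cv2.CHAIN_APPROX_NONE)[0]; c=max(cs,key=cv2.contourArea)+[x0,y0]
    print(n,cv2.boundingRect(c),cv2.minEnclosingCircle(c),cv2.fitEllipse(c))
E
```

```text
[490.67369879 105.94112375 177.32912262]
top (328, 291, 22, 23) ((338.5096435546875, 301.6543273925781), 11.445746421813965) ((338.51507568359375, 301.7893371582031), (21.759323120117188, 22.20838737487793), 6.265554428100586)
scene (278, 218, 23, 32) ((288.8157958984375, 233.5), 15.787158012390137) ((288.7302551269531, 233.40411376953125), (23.098472595214844, 33.10026168823242), 177.79212951660156)
```

View pics/v1.png

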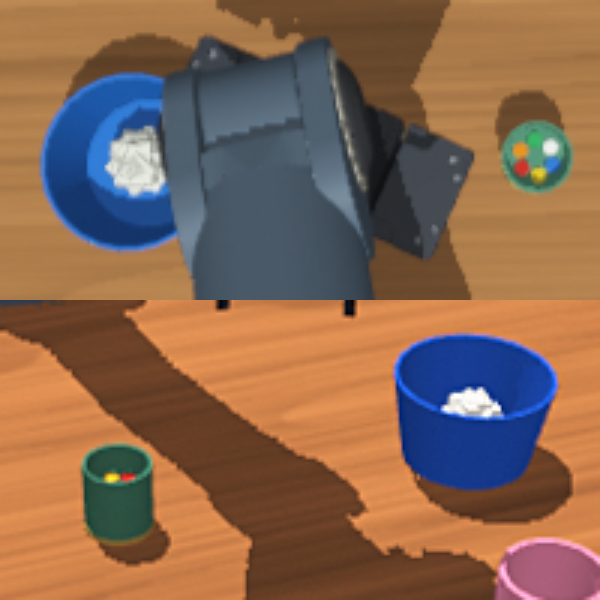

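The ball is in the bin: it shows at crop (135,160) in the top view and (470,402) in the scene view. The tin mouth is open and still standing. Next I measure the tin mouth and the brass rim.

```bash
python3 - <<'E'
from h import *
T=cv2.imread('pics/top1.png');S=cv2.imread('pics/scene1.png')
t=onz('top',338.5,301.75,60);print('tin top',t,'scene check: proj centre foot/mouth',proj('scene',[*t[:2],0]),proj('scene',[*t[:2],60]))
# scene tin extents -> sideways check
print('scene tin centre col ray at z=30',onz('scene',289.25,233.7,30))
for f in('pics/top0.png','pics/top1.png'):
    I=cv2.resize(cv2.imread(f)[278:318,400:440],None,fx=4,fy=4,interpolation=cv2.INTER_CUBIC); h=cv2.cvtColor(I,cv2.COLOR_BGR2HSV)
    k=cv2.inRange(h,(0,170,60),(8,255,255))
    b=cv2.inRange(h,(22,120,50),(32,255,255))
    for n,mm in(('red',k),('red+brass',k|b)):
        cs=cv2.findContours(mm,cv2.RETR_EXTERNAL,cv2.CHAIN_APPROX_NONE)[0]; c=max(cs,key=cv2.contourArea)
        x,y,w,hh=cv2.boundingRect(c); g=lambda u:(u+.5)/4-.5
        print(f,n,g(x)+400,g(x+w-1)+400,g(y)+278,g(y+hh-1)+278,'ctr',onz('top',400+g(x+(w-1)/2),278+g(y+(hh-1)/2),36 if n=='red' else 33))
E
```

```text
tin top [485.75286075 -34.06758108  60.        ] scene check: proj centre foot/mouth [289.11092571 244.73096723] [288.40242205 224.53204575]
scene tin centre col ray at z=30 [481.92115415 -31.6400753   30.        ]
pics/top0.png red 407.875 431.375 285.875 309.375 ctr [ 491.22003386 -227.75132674   36.        ]
pics/top0.png red+brass 407.875 431.375 285.875 309.375 ctr [ 491.28368097 -228.30606729   33.        ]
pics/top1.png red 407.875 431.375 285.875 309.375 ctr [ 491.22003386 -227.75132674   36.        ]
pics/top1.png red+brass 407.875 431.375 285.875 309.375 ctr [ 491.28368097 -228.30606729   33.        ]
```

>>> play_rows --commands '[{"fingers":0.087,"dx":0,"dy":-0.045,"dz":0,"rx":0,"ry":0,"rz":0},{"fingers":0.087,"dx":0,"dy":-0.09,"dz":0,"rx":0,"ry":0,"rz":0},{"fingers":0.087,"dx":0,"dy":-0.135,"dz":0,"rx":0,"ry":0,"rz":0},{"fingers":0.087,"dx":0,"dy":-0.18,"dz":0,"rx":0,"ry":0,"rz":0},{"fingers":0.087,"dx":0,"dy":-0.225,"dz":0,"rx":0,"ry":0,"rz":0},{"fingers":0.087,"dx":0,"dy":-0.27,"dz":-0.015,"rx":0,"ry":0,"rz":0},{"fingers":0.087,"dx":0,"dy":-0.31,"dz":-0.03,"rx":0,"ry":0,"rz":0},{"fingers":0.087,"dx":0,"dy":-0.335,"dz":-0.05,"rx":0,"ry":0,"rz":0},{"fingers":0.087,"dx":0,"dy":-0.335,"dz":-0.055,"rx":0,"ry":0,"rz":0},{"fingers":0.087,"dx":0,"dy":-0.335,"dz":-0.055,"rx":0,"ry":0,"rz":0},{"fingers":0.087,"dx":0,"dy":-0.335,"dz":-0.055,"rx":0,"ry":0,"rz":0}]'

```text
time: 6.3
tcp_pos: [491.2, -220.3, 121.3]
tool_rot: [0.001, 0.215, 0.977, 0.001]
wrist_force: [1.0, 0.5, -0.1]
finger_gap: 0.996
grasp_force: 0.0
```

>>> play_rows --commands '[{"fingers":0.087,"dx":0,"dy":-0.007,"dz":-0.01,"rx":0,"ry":0,"rz":0},{"fingers":0.087,"dx":0,"dy":-0.007,"dz":-0.04,"rx":0,"ry":0,"rz":0},{"fingers":0.087,"dx":0,"dy":-0.007,"dz":-0.07,"rx":0,"ry":0,"rz":0},{"fingers":0.087,"dx":0,"dy":-0.007,"dz":-0.09,"rx":0,"ry":0,"rz":0},{"fingers":0.087,"dx":0,"dy":-0.007,"dz":-0.1,"rx":0,"ry":0,"rz":0},{"fingers":0.087,"dx":0,"dy":-0.007,"dz":-0.1,"rx":0,"ry":0,"rz":0},{"fingers":0.087,"dx":0,"dy":-0.007,"dz":-0.1,"rx":0,"ry":0,"rz":0}]'

```text
time: 7.0
tcp_pos: [491.0, -229.0, 21.3]
tool_rot: [0.001, 0.215, 0.977, -0.0]
wrist_force: [0.8, -0.4, 0.3]
finger_gap: 0.997
grasp_force: 0.0
```

>>> play_rows --commands '[{"fingers":0.087,"dx":0,"dy":0.001,"dz":-0.008,"rx":0,"ry":0,"rz":0},{"fingers":0.087,"dx":0,"dy":0.001,"dz":-0.014,"rx":0,"ry":0,"rz":0},{"fingers":0.075,"dx":0,"dy":0.001,"dz":-0.014,"rx":0,"ry":0,"rz":0},{"fingers":0.069,"dx":0,"dy":0.001,"dz":-0.014,"rx":0,"ry":0,"rz":0},{"fingers":0.066,"dx":0,"dy":0.001,"dz":-0.014,"rx":0,"ry":0,"rz":0},{"fingers":0.064,"dx":0,"dy":0.001,"dz":-0.014,"rx":0,"ry":0,"rz":0},{"fingers":0.062,"dx":0,"dy":0.001,"dz":-0.014,"rx":0,"ry":0,"rz":0},{"fingers":0.06,"dx":0,"dy":0.001,"dz":-0.014,"rx":0,"ry":0,"rz":0},{"fingers":0.055,"dx":0,"dy":0.001,"dz":-0.014,"rx":0,"ry":0,"rz":0},{"fingers":0.05,"dx":0,"dy":0.001,"dz":-0.014,"rx":0,"ry":0,"rz":0},{"fingers":0.05,"dx":0,"dy":0.001,"dz":-0.014,"rx":0,"ry":0,"rz":0}]'

```text
time: 8.1
tcp_pos: [490.3, -227.8, 6.7]
tool_rot: [0.0, 0.216, 0.976, 0.0]
wrist_force: [0.3, 0.4, 1.3]
finger_gap: 0.686
grasp_force: 30.0
```

>>> play_rows --commands '[{"fingers":0.05,"dx":0,"dy":0,"dz":0.003,"rx":0,"ry":0,"rz":0},{"fingers":0.05,"dx":0,"dy":0,"dz":0.009,"rx":0,"ry":0,"rz":0},{"fingers":0.05,"dx":0,"dy":0,"dz":0.018,"rx":0,"ry":0,"rz":0},{"fingers":0.05,"dx":0,"dy":0,"dz":0.028,"rx":0,"ry":0,"rz":0},{"fingers":0.05,"dx":0,"dy":0,"dz":0.038,"rx":0,"ry":0,"rz":0},{"fingers":0.05,"dx":0,"dy":0,"dz":0.048,"rx":0,"ry":0,"rz":0},{"fingers":0.05,"dx":0,"dy":0,"dz":0.058,"rx":0,"ry":0,"rz":0},{"fingers":0.05,"dx":0,"dy":0,"dz":0.068,"rx":0,"ry":0,"rz":0},{"fingers":0.05,"dx":0,"dy":0,"dz":0.078,"rx":0,"ry":0,"rz":0},{"fingers":0.05,"dx":0,"dy":0,"dz":0.086,"rx":0,"ry":0,"rz":0},{"fingers":0.05,"dx":0,"dy":0,"dz":0.09,"rx":0,"ry":0,"rz":0},{"fingers":0.05,"dx":0,"dy":0,"dz":0.09,"rx":0,"ry":0,"rz":0}]'

```text
time: 9.3
tcp_pos: [490.6, -227.9, 97.2]
tool_rot: [0.001, 0.216, 0.976, 0.0]
wrist_force: [0.0, -0.8, -1.9]
finger_gap: 0.686
grasp_force: 30.0
```

>>> play_rows --commands '[{"fingers":0.05,"dx":0,"dy":0.003,"dz":0,"rx":0,"ry":0,"rz":0},{"fingers":0.05,"dx":0,"dy":0.01,"dz":0,"rx":0,"ry":0,"rz":0},{"fingers":0.05,"dx":0,"dy":0.02,"dz":0,"rx":0,"ry":0,"rz":0},{"fingers":0.05,"dx":0,"dy":0.032,"dz":0,"rx":0,"ry":0,"rz":0},{"fingers":0.05,"dx":-0.001,"dy":0.045,"dz":0,"rx":0,"ry":0,"rz":0},{"fingers":0.05,"dx":-0.001,"dy":0.058,"dz":0,"rx":0,"ry":0,"rz":0},{"fingers":0.05,"dx":-0.002,"dy":0.071,"dz":0,"rx":0,"ry":0,"rz":0},{"fingers":0.05,"dx":-0.002,"dy":0.083,"dz":0,"rx":0,"ry":0,"rz":0},{"fingers":0.05,"dx":-0.003,"dy":0.093,"dz":0,"rx":0,"ry":0,"rz":0},{"fingers":0.05,"dx":-0.003,"dy":0.1,"dz":0,"rx":0,"ry":0,"rz":0}]'

```text
time: 10.3
tcp_pos: [487.2, -126.6, 96.6]
tool_rot: [-0.0, 0.215, 0.977, 0.0]
wrist_force: [0.1, -0.6, -2.2]
finger_gap: 0.68
grasp_force: 30.0
```

>>> play_rows --commands '[{"fingers":0.05,"dx":0,"dy":0.003,"dz":0,"rx":0,"ry":0,"rz":0},{"fingers":0.05,"dx":0,"dy":0.01,"dz":0,"rx":0,"ry":0,"rz":0},{"fingers":0.05,"dx":0,"dy":0.02,"dz":0,"rx":0,"ry":0,"rz":0},{"fingers":0.05,"dx":-0.001,"dy":0.032,"dz":0,"rx":0,"ry":0,"rz":0},{"fingers":0.05,"dx":-0.001,"dy":0.045,"dz":0,"rx":0,"ry":0,"rz":0},{"fingers":0.05,"dx":-0.002,"dy":0.058,"dz":0,"rx":0,"ry":0,"rz":0},{"fingers":0.05,"dx":-0.002,"dy":0.07,"dz":0,"rx":0,"ry":0,"rz":0},{"fingers":0.05,"dx":-0.002,"dy":0.081,"dz":0,"rx":0,"ry":0,"rz":0},{"fingers":0.05,"dx":-0.002,"dy":0.089,"dz":0,"rx":0,"ry":0,"rz":0},{"fingers":0.05,"dx":-0.002,"dy":0.093,"dz":0,"rx":0,"ry":0,"rz":0},{"fingers":0.05,"dx":-0.002,"dy":0.093,"dz":0,"rx":0,"ry":0,"rz":0},{"fingers":0.05,"dx":-0.002,"dy":0.093,"dz":0,"rx":0,"ry":0,"rz":0}]'

```text
time: 11.5
tcp_pos: [485.3, -35.2, 96.6]
tool_rot: [0.0, 0.216, 0.976, -0.0]
wrist_force: [0.0, -0.2, -2.2]
finger_gap: 0.687
grasp_force: 30.0
```

```bash
python3 - <<'E'
from h import *
grab('scene','pics/scene2.png');S=cv2.imread('pics/scene2.png')
o=readout.get_obs();print(o['time'],o['tcp_pos'],o['tool_rot'],o['wrist_force'])
c=cal('scene')
cv2.imwrite('pics/v2.png',cv2.resize(S[160:260,230:350],(720,600),interpolation=cv2.INTER_CUBIC))
p=o['tcp_pos']; print('expect inner_mid px',proj('scene',p+[0,0,17.3]),'tin mouth',proj('scene',(485.8,-34,60)))
E
```

```text
11.55 [485.28934074 -35.39618576  96.60844427] [ 6.85461096e-05  2.16137504e-01  9.76362923e-01 -1.28118468e-04] [ 0.75697095 -0.84581669 -1.17771503]
expect inner_mid px [287.11408781 205.28733623] tin mouth [288.4357255  224.53737853]
```

View pics/v2.png

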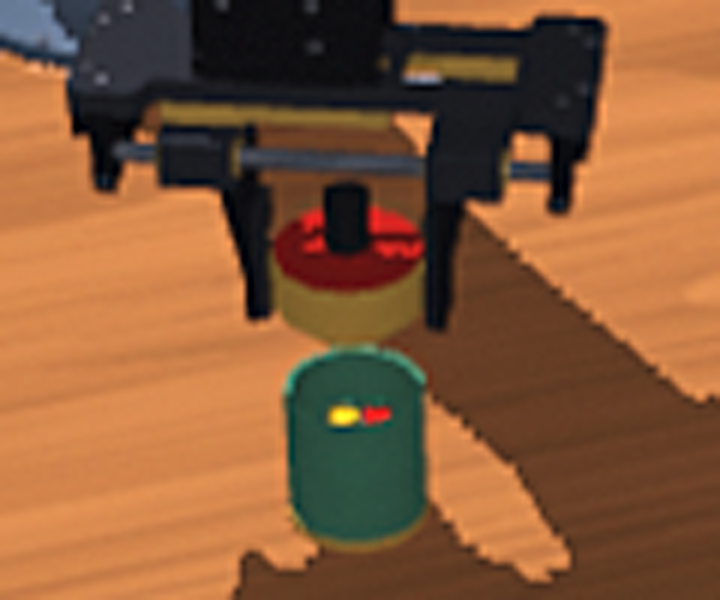

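The pair is held level and nested, with the lid at crop (350,270) and the tin mouth at (357,385). I shift about 1.5 mm and lower slowly.

>>> play_rows --commands '[{"fingers":0.05,"dx":0.0005,"dy":0.0014,"dz":0,"rx":0,"ry":0,"rz":0},{"fingers":0.05,"dx":0.0005,"dy":0.0014,"dz":-0.004,"rx":0,"ry":0,"rz":0},{"fingers":0.05,"dx":0.0005,"dy":0.0014,"dz":-0.01,"rx":0,"ry":0,"rz":0},{"fingers":0.05,"dx":0.0005,"dy":0.0014,"dz":-0.016,"rx":0,"ry":0,"rz":0},{"fingers":0.05,"dx":0.0005,"dy":0.0014,"dz":-0.021,"rx":0,"ry":0,"rz":0},{"fingers":0.05,"dx":0.0005,"dy":0.0014,"dz":-0.025,"rx":0,"ry":0,"rz":0},{"fingers":0.05,"dx":0.0005,"dy":0.0014,"dz":-0.028,"rx":0,"ry":0,"rz":0},{"fingers":0.05,"dx":0.0005,"dy":0.0014,"dz":-0.031,"rx":0,"ry":0,"rz":0},{"fingers":0.05,"dx":0.0005,"dy":0.0014,"dz":-0.034,"rx":0,"ry":0,"rz":0},{"fingers":0.05,"dx":0.0005,"dy":0.0014,"dz":-0.034,"rx":0,"ry":0,"rz":0}]'

```text
time: 12.55
tcp_pos: [485.6, -33.4, 62.2]
tool_rot: [-0.0, 0.216, 0.976, -0.0]
wrist_force: [0.1, -0.0, -1.1]
finger_gap: 0.687
grasp_force: 30.0
```

>>> play_rows --commands '[{"fingers":0.05,"dx":0,"dy":0,"dz":-0.001,"rx":0,"ry":0,"rz":0},{"fingers":0.05,"dx":0,"dy":0,"dz":-0.002,"rx":0,"ry":0,"rz":0},{"fingers":0.05,"dx":0,"dy":0,"dz":-0.003,"rx":0,"ry":0,"rz":0},{"fingers":0.05,"dx":0,"dy":0,"dz":-0.004,"rx":0,"ry":0,"rz":0},{"fingers":0.05,"dx":0,"dy":0,"dz":-0.005,"rx":0,"ry":0,"rz":0},{"fingers":0.05,"dx":0,"dy":0,"dz":-0.0055,"rx":0,"ry":0,"rz":0},{"fingers":0.05,"dx":0,"dy":0,"dz":-0.006,"rx":0,"ry":0,"rz":0},{"fingers":0.05,"dx":0,"dy":0,"dz":-0.006,"rx":0,"ry":0,"rz":0}]'

```text
time: 13.35
tcp_pos: [485.8, -33.4, 56.5]
tool_rot: [-0.0, 0.216, 0.976, -0.0]
wrist_force: [-0.1, -0.6, -1.5]
finger_gap: 0.687
grasp_force: 30.0
```

>>> play_rows --commands '[{"fingers":0.05,"dx":0,"dy":0,"dz":-0.0005,"rx":0,"ry":0,"rz":0},{"fingers":0.05,"dx":0,"dy":0,"dz":-0.001,"rx":0,"ry":0,"rz":0},{"fingers":0.05,"dx":0,"dy":0,"dz":-0.0015,"rx":0,"ry":0,"rz":0},{"fingers":0.05,"dx":0,"dy":0,"dz":-0.002,"rx":0,"ry":0,"rz":0},{"fingers":0.05,"dx":0,"dy":0,"dz":-0.0025,"rx":0,"ry":0,"rz":0},{"fingers":0.05,"dx":0,"dy":0,"dz":-0.0025,"rx":0,"ry":0,"rz":0}]'

```text
time: 13.95
tcp_pos: [485.8, -33.4, 54.6]
tool_rot: [-0.0, 0.216, 0.976, 0.0]
wrist_force: [-2.4, -0.4, 4.5]
finger_gap: 0.683
grasp_force: 30.0
```

Contact came at the predicted home height, so I release.

>>> play_rows --commands '[{"fingers":0.062,"dx":0,"dy":0,"dz":-0.0025,"rx":0,"ry":0,"rz":0},{"fingers":0.066,"dx":0,"dy":0,"dz":0,"rx":0,"ry":0,"rz":0},{"fingers":0.072,"dx":0,"dy":0,"dz":0,"rx":0,"ry":0,"rz":0},{"fingers":0.078,"dx":0,"dy":0,"dz":0,"rx":0,"ry":0,"rz":0},{"fingers":0.084,"dx":0,"dy":0,"dz":0,"rx":0,"ry":0,"rz":0},{"fingers":0.087,"dx":0,"dy":0,"dz":0,"rx":0,"ry":0,"rz":0},{"fingers":0.087,"dx":0,"dy":0,"dz":0,"rx":0,"ry":0,"rz":0},{"fingers":0.087,"dx":0,"dy":0,"dz":0,"rx":0,"ry":0,"rz":0}]'

```text
time: 14.75
tcp_pos: [485.8, -33.4, 54.1]
tool_rot: [-0.0, 0.216, 0.976, 0.0]
wrist_force: [-0.4, 0.5, -0.6]
finger_gap: 0.992
grasp_force: 0.0
```

```bash
python3 - <<'E'
from h import *
grab('scene','pics/scene3.png');S=cv2.imread('pics/scene3.png')
o=readout.get_obs();print(o['time'],o['tcp_pos'],o['wrist_force'],o['finger_gap'])
x,y,_=o['tcp_pos']
print([proj('scene',(x,y,z)).round(1) for z in(60,72,84,96,108)])
cv2.imwrite('pics/v3.png',cv2.resize(S[160:260,230:350],(720,600),interpolation=cv2.INTER_CUBIC))
E
```

```text
14.8 [485.8005719  -33.35935386  54.04726185] [ 0.48000085  0.07567114 -0.29703087] 0.9938749532473178
[array([288.7, 224.5]), array([288.5, 220.3]), array([288.4, 216.1]), array([288.3, 211.8]), array([288.1, 207.4])]
```

View pics/v3.png

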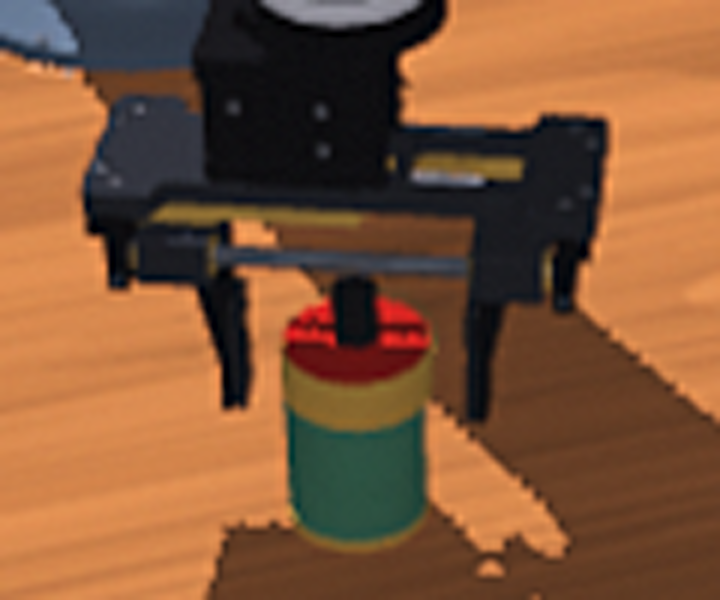

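The inner lid is seated flush and level at crop (357,400), with the red lid nested on it and its knob at (355,310). Fingers are clear on both sides. I raise to the knob and grip.

>>> play_rows --commands '[{"fingers":0.087,"dx":0,"dy":0,"dz":0.01,"rx":0,"ry":0,"rz":0},{"fingers":0.087,"dx":0,"dy":0,"dz":0.022,"rx":0,"ry":0,"rz":0},{"fingers":0.087,"dx":0,"dy":0,"dz":0.034,"rx":0,"ry":0,"rz":0},{"fingers":0.087,"dx":0,"dy":0,"dz":0.034,"rx":0,"ry":0,"rz":0},{"fingers":0.07,"dx":0,"dy":0,"dz":0.034,"rx":0,"ry":0,"rz":0},{"fingers":0.055,"dx":0,"dy":0,"dz":0.034,"rx":0,"ry":0,"rz":0},{"fingers":0.042,"dx":0,"dy":0,"dz":0.034,"rx":0,"ry":0,"rz":0},{"fingers":0.032,"dx":0,"dy":0,"dz":0.034,"rx":0,"ry":0,"rz":0},{"fingers":0.026,"dx":0,"dy":0,"dz":0.034,"rx":0,"ry":0,"rz":0},{"fingers":0.024,"dx":0,"dy":0,"dz":0.034,"rx":0,"ry":0,"rz":0}]'

```text
time: 15.8
tcp_pos: [485.7, -33.4, 87.9]
tool_rot: [-0.0, 0.216, 0.976, -0.0]
wrist_force: [0.7, 1.1, -0.3]
finger_gap: 0.542
grasp_force: 0.0
```

>>> play_rows --commands '[{"fingers":0.022,"dx":0,"dy":0,"dz":0,"rx":0,"ry":0,"rz":0},{"fingers":0.02,"dx":0,"dy":0,"dz":0,"rx":0,"ry":0,"rz":0},{"fingers":0.018,"dx":0,"dy":0,"dz":0,"rx":0,"ry":0,"rz":0},{"fingers":0.015,"dx":0,"dy":0,"dz":0,"rx":0,"ry":0,"rz":0},{"fingers":0.01,"dx":0,"dy":0,"dz":0,"rx":0,"ry":0,"rz":0},{"fingers":0.01,"dx":0,"dy":0,"dz":0,"rx":0,"ry":0,"rz":0},{"fingers":0.01,"dx":0,"dy":0,"dz":0,"rx":0,"ry":0,"rz":0}]'

```text
time: 16.5
tcp_pos: [485.8, -33.4, 88.1]
tool_rot: [-0.0, 0.216, 0.976, 0.0]
wrist_force: [0.4, -0.9, 0.5]
finger_gap: 0.2
grasp_force: 30.0
```

>>> play_rows --commands '[{"fingers":0.01,"dx":0,"dy":0,"dz":0.002,"rx":0,"ry":0,"rz":0},{"fingers":0.01,"dx":0,"dy":0,"dz":0.005,"rx":0,"ry":0,"rz":0},{"fingers":0.01,"dx":0,"dy":0,"dz":0.01,"rx":0,"ry":0,"rz":0},{"fingers":0.01,"dx":0,"dy":0,"dz":0.018,"rx":0,"ry":0,"rz":0},{"fingers":0.01,"dx":0,"dy":0,"dz":0.028,"rx":0,"ry":0,"rz":0},{"fingers":0.01,"dx":0,"dy":0,"dz":0.04,"rx":0,"ry":0,"rz":0},{"fingers":0.01,"dx":0,"dy":0,"dz":0.052,"rx":0,"ry":0,"rz":0},{"fingers":0.01,"dx":0,"dy":0,"dz":0.064,"rx":0,"ry":0,"rz":0},{"fingers":0.01,"dx":0,"dy":0,"dz":0.074,"rx":0,"ry":0,"rz":0},{"fingers":0.01,"dx":0,"dy":0,"dz":0.08,"rx":0,"ry":0,"rz":0},{"fingers":0.01,"dx":0,"dy":0,"dz":0.08,"rx":0,"ry":0,"rz":0},{"fingers":0.01,"dx":0,"dy":0,"dz":0.08,"rx":0,"ry":0,"rz":0}]'

```text
time: 17.7
tcp_pos: [485.6, -33.3, 167.9]
tool_rot: [-0.0, 0.216, 0.976, 0.0]
wrist_force: [0.5, -0.1, -1.1]
finger_gap: 0.193
grasp_force: 30.0
```

>>> play_rows --commands '[{"fingers":0.01,"dx":0,"dy":0,"dz":0,"rx":0,"ry":0,"rz":0},{"fingers":0.01,"dx":0,"dy":0,"dz":0,"rx":0,"ry":0,"rz":0},{"fingers":0.01,"dx":0,"dy":0,"dz":0,"rx":0,"ry":0,"rz":0},{"fingers":0.01,"dx":0,"dy":0,"dz":0,"rx":0,"ry":0,"rz":0}]'

```text
time: 18.1
tcp_pos: [485.7, -33.4, 167.8]
tool_rot: [-0.0, 0.216, 0.976, -0.0]
wrist_force: [0.0, -0.8, -1.6]
finger_gap: 0.195
grasp_force: 30.0
```

```bash
python3 - <<'E'
from h import *
grab('scene','pics/scene4.png');S=cv2.imread('pics/scene4.png')
cv2.imwrite('pics/v4.png',cv2.resize(S[140:260,230:374],(720,600),interpolation=cv2.INTER_CUBIC))
E
```

```text
(no output)
```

View pics/v4.png

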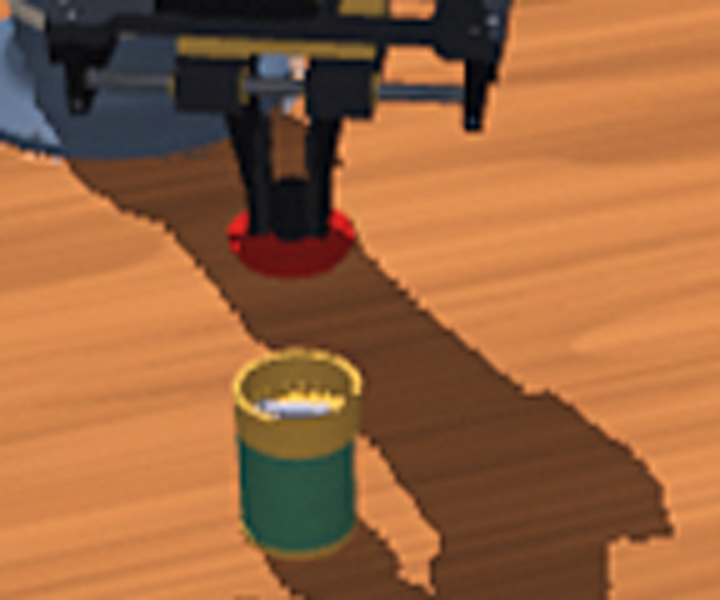

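The red lid is held level at crop (290,240). The inner lid is seated at (298,405), with the clip visible in its dish at (295,408).

```bash
python3 -c "
from bench import order
print(order.sign_off())"
```

```text
the job is handed in; nothing more can be done
None
```

Job handed in at about 18 s of the 64 s allowed: the ball is in the bin, the inner lid is home in the tin with the clip in its dish, and the red lid is held upright and still about 8 cm above its seat; sign-off returned no verdict.

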